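# Tip a driver board over the edge of a rework pad

### The job

Turn the green circuit board over onto the blue rework pad without picking it up: with the fingertips push it flat along the bench until its far edge butts against the pad's front edge, then keep pushing and raise its near edge so that it tips up on its far edge against the pad and falls over. Leave it lying at rest and square on the pad, between the pad's sides, component side down and bare metal side up. The board must never be lifted off or carried, and the other things on the bench must be left alone.

Things in the scene. Friction and masses are not known exactly. Their poses are not given: they have to be found in the camera images.
- board: Loose driver board, 0.13-0.25 kg, 29 mm thick: aluminium plate 64x92x15 mm below, green circuit board 100x120x4 mm (x by y) on it at z 15-19 mm, all centred; black, white and grey components 10 mm high on top, area 56x84 mm. The green board juts out 18 mm past the plate at near and far edge. Origin: centre of the plate's underside; z: out of the component side; x: near edge to far edge (towards pad).
- board_far (a point): middle of the green board's far edge (x = +50 mm, half way through its thickness, 17 mm above the underside)
- board_near (a point): middle of the green board's near edge (x = -50 mm, half way through its thickness, 17 mm above the underside), where it is pushed
- pad: Fixed rework pad, 150 x 200 mm (x by y), 20 mm high, square-edged, aluminium with a blue rubber top. Origin: centre of its underside. Its front face lies at x = -75 mm in its own frame; x points away from the robot, from the front face over the pad. The board lies in front of it, 23 to 45 mm clear, roughly square to it.
- pad_edge (a point): middle of the pad's front top edge (20 mm above the bench). With the far edge down at the pad the board tips past upright onto its components and falls by itself only when leaning some 30 degrees past upright over the pad.
- relay_a: bystander: small black cube relay, 28 x 28 x 38 mm, standing left of the pad; origin at the centre of its underside
- conn_c: bystander: orange plug connector, 69 x 45 x 21 mm, right of the board; origin at the centre of its underside
- tape_yellow: bystander: yellow tape roll, 58 x 60 x 18 mm, lying right of the pad; origin at the centre of its underside
- screwdriver_blue: bystander: blue screwdriver, 29 x 176 x 28 mm, left of the pad; origin at the centre of its underside
- dc_breaker: bystander: pale rail-mount breaker with a blue toggle, 101 x 36 x 80 mm, right of the work; origin at the centre of its underside
- fuse_link: bystander: white ceramic bolt-down fuse, 23 x 102 x 23 mm, left of the work; origin at the centre of its underside
Not all that is in view belongs to the job. Of the things like the board, leave any that is yellow; of the rest the larger one is meant.

How it is judged:
On the way, in this order (a step that is already met when the one before it is completed fails the run):
1. the board lies flat with its far edge against the pad's front edge (x of board_far in the frame of pad above -0.083 m and angle between board's own z axis and vertical below 0.35 rad and height (world z) of board_far below 0.026 m), for 0.1 s.
2. the board is tipped up on its far edge, which is down at the pad's front edge (angle between board's own z axis and vertical between 0.8 and 2.2 rad and height (world z) of board_far below 0.045 m and x of board_far in the frame of pad between -0.11 and -0.04 m), for 0.1 s.
At the end, for the whole second after the job is handed in: The board lies at rest upside down and level within 7 degrees on the pad (metal face up, 40 to 60 mm above the bench), its centre over the pad, sideways within 55 mm of the pad's middle, square to the pad within 13 degrees (angle between board's own z axis and vertical above 3.02 rad and x of board in the frame of pad between -0.072 and 0.075 m and y of board in the frame of pad between -0.055 and 0.055 m and height (world z) of board between 0.04 and 0.06 m and angle between the x axis of board and the x axis of pad, either way round below 0.23 rad and linear speed of board below 0.02 m/s); the robot touches nothing.
It fails at once if the board is lifted or carried: its far edge rises more than 60 mm above the bench, or its centre more than 110 mm (height (world z) of board_far above 0.06 m or height (world z) of board above 0.11 m).
It fails at once if the board is pushed with the arm or the gripper's body instead of the fingers (contact force between the arm and board above 3 N).
It fails at once if a bystander is moved by more than 20 mm (distance of any of relay_a, conn_c, tape_yellow, screwdriver_blue, dc_breaker, fuse_link from where it was at the start of the episode above 0.02 m).
It also fails if it takes over 64 s, if anything falls off the work surface, if the arm or the gripper's body presses on something with over 40 N, if the wrist force passes 120 N, or if a joint passes its speed limit or range.

### The arm

A 7-joint arm with a two-finger parallel gripper is mounted at the origin on a cart in front of the work surface, level with it; the furniture and walls round the work are solid. World frame = base frame: x ahead of the robot, y to its left, z up, the work surface at z = 0. Lengths are in m, angles in rad, forces in N, time in s.
With the tool pointing down it reaches from about 0.425 to 0.875 m from the base axis. Payload 4.7 kg.
Tool frame: the origin (TCP) lies between the finger pads; the fingertips stand 14 mm ahead of it and the grasp point (between the pads) lies 5 mm behind it; z points along the fingers, y is the line along which they close (so a half turn about z gives the same grasp; the last joint's range is limited). The gripper opens to 87 mm and grips with 3 to 60 N. Pads are 19 mm wide; open, the fingers measure 117 mm over their backs; the gripper's body (75 mm by 190 mm) begins 51 mm behind the grasp point.
Start: joints at [1.31, 0.321, -0.07, 1.45, 0.023, 1.371, -0.057], TCP at [0.176, -0.626, 0.237] pointing down, gripper open.
Joint ranges: [-2.86, 2.86], [-0.3, 2.09], [-1.38, 1.24], [0.06, 2.45], [-1.56, 4.7], [0.09, 2.05], [-2.69, 2.69]. Speed limits (rad/s): [2.57, 2.57, 3.14, 3.14, 3.14, 3.14, 3.14].

### API

Orientations are given as a rotation vector (axis times angle).
In Python, from bench import get_state, get_image, camera_params, close_job gives the robot as it stands. The module is installed in compiled form; this text tells all that it offers.
- The arm moves only by the tool arm_command, never from a script. Its argument "motion" is a list of rows, each a list of 5 numbers: the finger opening in mm, from 0 to 87, then the shift along the tool's x, y, z in mm, then the turn about the tool's z in degrees. In form: [[gripper, x, y, z, spin], ...]. A call has 1 to 5 rows; each row is the pose to reach, as a shift and turn from the pose commanded when the call began, along the tool's axes at that moment; what a row does not reach only later rows make up. A row lasts 1/12 s, in which the tool goes at most 41.7 mm and 7.16 degrees, less where a joint would pass 70% of its speed; a pose out of reach is approached as far as the arm can. A call with a gripper value outside its range is refused whole. The fingers move at their own pace and stop on an object; "newtons" is the grip in N (left out, the last holds). Time passes only in rows, so rows that repeat a pose let the fingers close. It gives the time, the measured TCP pose, the force, the opening and the grip force at its end, in the units of the state.
- get_state(): the state, without advancing time (a new reading comes with each control period).
- get_image(name): name is "scene" or "top" or "wrist"; returns (picture, depth): 420x560x3 uint8, red, green, blue; 420x560 float32, m along the optical axis (not along the pixel's ray), 0 where there is no reading.
- camera_params(name): a dict with "intrinsics" (3x3 intrinsics, pixels), "extrinsics" (4x4, takes a point from camera to world coordinates). Camera axes: x right, y down, z forward; pixel columns grow to the right and rows downward; lengths in m; the calibration is good to about 2 mm. A picture is of the moment at which its call begins: read the wrist's pose just before it. camera_params takes no time and is no camera call; for the wrist camera it gives the pose at the moment of the call.
- close_job(): hands the job in; it is judged then, once.
The state is a dict: "time": time; "joint_positions": joint angles; "qd": joint speeds; "joint_torque": joint torques, N m; "position": TCP position; "tool_rot": TCP orientation; "ft_force": force on the tool from outside, world axes, zero at the start; "torque": the same for the moment, N m; "grip_width": opening from 0.0 (shut) to 1.0 (fully open); "grip_force": force on a finger pad.
Only numpy, scipy, OpenCV 4.12 (cv2) and the standard library are available. Lean on these libraries where they do the work, as an engineer would, in place of code of your own. Each camera call takes 0.05 s, during which the arm holds its last target. There are 200 camera calls.

## Working session

There is one attempt and no reset: what is moved stays moved. The work goes in short steps, Python scripts to look and compute and a tool call to move; the robot and the scene stay as the last step left them, time stands still between calls to the robot, and variables do not carry over. Pictures are saved under pics/ and viewed, at most 10 in all, crops included, and the job is handed in when it is done.

Besides the shell and the picture viewer there is one more tool, called after ">>>" as name(argument=value, ...), one argument or row to a line, values as JSON. arm_command: Moves the arm, as the interface text tells. Its arguments: {"type":"object","properties":{"motion":{"type":"array"},"newtons":{"type":"number"}},"required":["motion"]}

```bash
mkdir -p pics; python3 - <<'E'
from bench import *
import cv2,numpy as np
s=get_state();print({k:np.round(v,3) for k,v in s.items()})
for n in("top","scene"):
    p,d=get_image(n);cv2.imwrite(f"pics/{n}0.png",p[:,:,::-1]);np.savez(f"{n}0.npz",p=p,d=d,K=camera_params(n)["intrinsics"],T=camera_params(n)["extrinsics"])
    print(n,np.round(camera_params(n)["extrinsics"],3))
E
```

```text
{'time': np.float64(0.0), 'joint_positions': array([ 1.31 ,  0.322, -0.07 ,  1.452,  0.023,  1.371, -0.057]), 'qd': array([-0.   ,  0.001,  0.002,  0.   , -0.001,  0.   ,  0.   ]), 'joint_torque': array([ 0.0000e+00, -4.9129e+01, -4.0400e-01, -3.1253e+01, -6.4000e-02,
        4.4000e-02,  0.0000e+00]), 'position': array([ 0.176, -0.625,  0.235]), 'tool_rot': array([-3.11e+00, -4.30e-01,  1.00e-03]), 'ft_force': array([ 0.182, -0.404, -0.016]), 'torque': array([-0.002, -0.019,  0.021]), 'grip_force': np.float64(0.0), 'grip_width': np.float64(1.001)}
top [[ 0.004 -0.997  0.078  0.451]
 [-1.    -0.004  0.004 -0.034]
 [-0.004 -0.078 -0.997  1.328]
 [ 0.     0.     0.     1.   ]]
scene [[-0.685 -0.546  0.482 -0.037]
 [-0.728  0.522 -0.445  0.489]
 [-0.008 -0.656 -0.755  0.975]
 [ 0.     0.     0.     1.   ]]
```

View pics/top0.png

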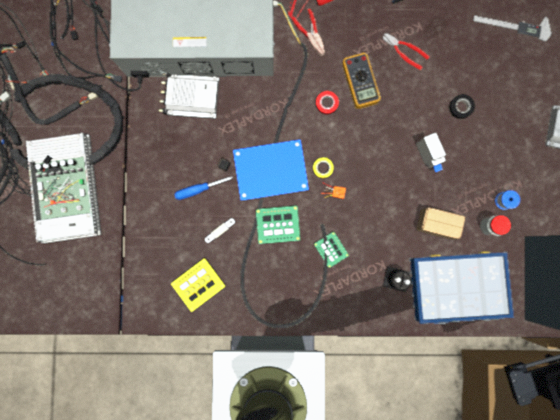

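View pics/scene0.png

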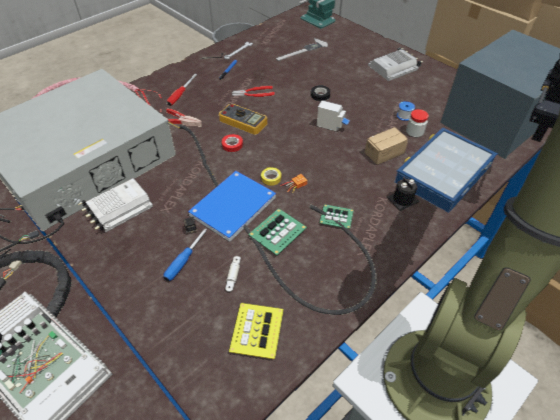

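Candidates in the top image are the large green board (278,225), the small green board (331,250) and the yellow board (198,285). The yellow one is excluded, and of the two green ones the larger, at (278,225) in front of the blue pad (271,170), fits the description.

```bash
cat > h.py <<'E'
import cv2,numpy as np
def ray(K,T,uv,z):
    uv=np.atleast_2d(uv).astype(float)
    r=np.c_[(uv-[K[0,2],K[1,2]])/[K[0,0],K[1,1]],np.ones(len(uv))]@T[:3,:3].T
    return T[:3,3]+r*((z-T[2,3])/r[:,2])[:,None]
def rects(p,K,T,lo,hi,z,amin=150):
    m=cv2.inRange(cv2.cvtColor(p,cv2.COLOR_RGB2HSV),lo,hi)
    m=cv2.morphologyEx(m,cv2.MORPH_CLOSE,np.ones((5,5)))
    out=[]
    for c in cv2.findContours(m,cv2.RETR_EXTERNAL,cv2.CHAIN_APPROX_NONE)[0]:
        if cv2.contourArea(c)<amin: continue
        w=ray(K,T,c[:,0],z)[:,:2]
        (cx,cy),(a,b),t=cv2.minAreaRect((w*1000).astype(np.float32))
        out.append((c[:,0].mean(0).round(),round(cx,1),round(cy,1),round(a,1),round(b,1),round(t,1)))
    return out
GREEN=((50,80,50),(85,255,255)); BLUE=((100,150,80),(118,255,255))
E
python3 - <<'E'
from h import *
f=np.load("top0.npz");p,d,K,T=f["p"],f["d"],f["K"],f["T"]
for n,c,z in(("green",GREEN,.019),("blue",BLUE,.020)):
    for r in rects(p,K,T,*c,z): print(n,*r)
for u,v in((262,212),(271,170),(258,232),(338,192)):
    z=d[v,u]; print((u,v),np.round(T@np.r_[(u-K[0,2])/K[0,0]*z,(v-K[1,2])/K[1,1]*z,z,1],3))
cv2.imwrite("pics/crop.png",cv2.resize(p[130:320,160:360,::-1],(600,570),interpolation=cv2.INTER_CUBIC))
E
```

```text
green [331. 249.] 444.7 -178.2 82.3 67.8 32.3
green [278. 224.] 516.2 -24.0 101.0 120.8 5.2
blue [459. 292.] 337.8 -552.7 179.5 264.5 3.9
blue [506. 200.] 592.1 -689.4 46.6 69.8 0.2
blue [191. 191.] 612.3 228.3 27.0 97.3 18.9
blue [270. 170.] 676.4 -2.1 151.1 200.2 9.3
(262, 212) [0.551 0.021 0.019 1.   ]
(271, 170) [ 0.674 -0.004  0.021  1.   ]
(258, 232) [0.493 0.032 0.019 1.   ]
(338, 192) [ 0.611 -0.2    0.018  1.   ]
```

View pics/crop.png

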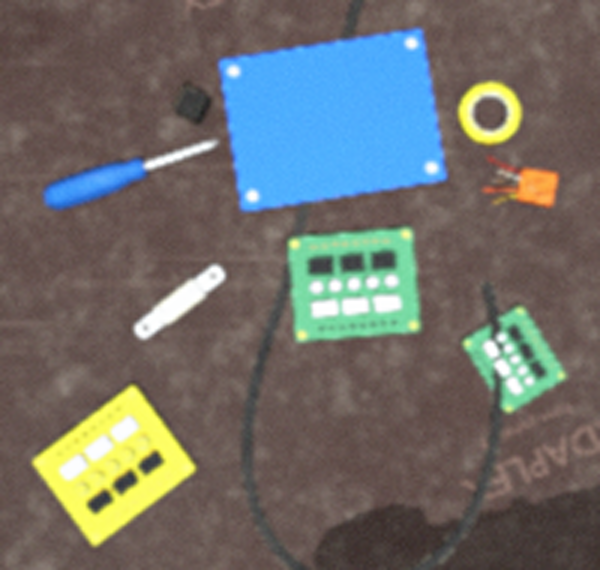

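The crop confirms it: the large green board sits at crop (355,285), and its measured 101×121 mm matches. The pad measures 151×200 mm with yaw 9.3°, and the board has yaw 5.2° with a gap of about 37 mm. I'll approach above and behind the near edge.

>>> arm_command(
  motion=[
    [50,150,-125,0,6.4],
    [50,150,-125,0,6.4],
    [50,150,-125,0,6.4],
    [50,150,-125,0,6.4],
    [50,150,-125,0,6.4],
  ],
)

```text
time: 0.52
position: [0.2894, -0.4607, 0.2362]
tool_rot: [-3.129, -0.262, -0.001]
ft_force: [1.1, -0.4, 0.4]
grip_width: 0.709
grip_force: 0.0
```

>>> arm_command(
  motion=[
    [50,119,-148,0,0],
    [50,119,-148,0,0],
    [50,119,-148,0,0],
    [50,119,-148,0,0],
    [50,119,-148,0,0],
  ],
)

```text
time: 0.93
position: [0.3825, -0.2942, 0.2364]
tool_rot: [-3.129, -0.264, -0.001]
ft_force: [0.9, 0.2, 0.8]
grip_width: 0.58
grip_force: 0.0
```

>>> arm_command(
  motion=[
    [50,85,-185,0,0],
    [50,85,-185,0,0],
    [50,85,-185,0,0],
    [50,85,-185,0,0],
    [50,85,-185,0,0],
  ],
)

```text
time: 1.35
position: [0.434, -0.1, 0.2364]
tool_rot: [3.131, 0.258, -0.0]
ft_force: [0.9, -0.3, -0.1]
grip_width: 0.573
grip_force: 0.0
```

```bash
cat >> h.py <<'E'
PO=np.array([676.4,-2.1,0]);a=np.radians(9.3);PX=np.array([np.cos(a),np.sin(a),0]);PY=np.array([-PX[1],PX[0],0])
def pose(s):
    from scipy.spatial.transform import Rotation as R
    M=R.from_rotvec(s["tool_rot"]).as_matrix();q=s["position"]*1000
    print("t%.2f pad x %.1f y %.1f tip z %.1f | yaw %.2f tilt %.2f w %.2f F pad %s"%(s["time"],(q-PO)@PX,(q-PO)@PY,q[2]-14,np.degrees(np.arctan2(M[1,0],M[0,0])),np.degrees(np.arccos(-M[2,2])),s["grip_width"],np.round([s["ft_force"]@PX,s["ft_force"]@PY,s["ft_force"][2]],1)))
    return M,q
def todo(s,x,y,tipz):
    M,q=pose(s);g=PO+x*PX+y*PY+[0,0,tipz+14]
    print("tool shift",np.round(M.T@(g-q),1),"world goal",g.round())
E
python3 -c "
from h import *;from bench import *
todo(get_state(),-245,6,5)"
```

```text
t1.35 pad x -255.0 y -57.5 tip z 222.4 | yaw 9.41 tilt 0.01 w 0.57 F pad [ 0.9 -0.4 -0.1]
tool shift [ 10.2 -63.5 217.4] world goal [434. -36.  19.]
```

>>> arm_command(
  motion=[
    [50,10,-63,0,0],
    [50,10,-63,0,0],
    [50,10,-63,100,0],
    [50,10,-63,100,0],
    [50,10,-63,120,0],
  ],
)

```text
time: 1.77
position: [0.4332, -0.0387, 0.115]
tool_rot: [3.129, 0.258, 0.001]
ft_force: [-1.1, 0.4, -0.2]
grip_width: 0.573
grip_force: 0.0
```

>>> arm_command(
  motion=[
    [50,0,0,40,0],
    [50,0,0,80,0],
    [50,0,0,97,0],
    [50,0,0,97,0],
    [50,0,0,97,0],
  ],
)

```text
time: 2.18
position: [0.4327, -0.0387, 0.0184]
tool_rot: [-3.13, -0.256, 0.004]
ft_force: [-0.4, -0.2, -0.4]
grip_width: 0.574
grip_force: 0.0
```

```bash
python3 -c "
from h import *;from bench import *
todo(get_state(),-225,6,5)
p,d=get_image('scene');cv2.imwrite('pics/s1.png',cv2.resize(p[130:310,170:410,::-1],(800,600)))"
```

```text
t2.18 pad x -246.4 y 3.3 tip z 4.4 | yaw 9.37 tilt 0.16 w 0.57 F pad [-0.4 -0.1 -0.4]
tool shift [21.4 -2.7 -0.6] world goal [453. -33.  19.]
```

View pics/s1.png

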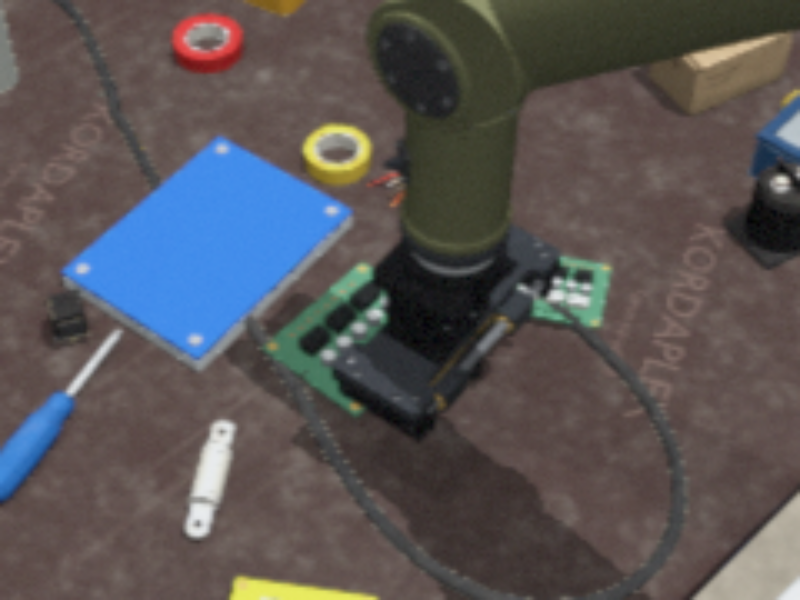

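The gripper is behind the near edge (about (430,400) in the crop), with the pad ahead at (210,250) and nothing in the way. I'll push.

>>> arm_command(
  motion=[
    [50,10,-2,0,0],
    [50,18,-2,0,0],
    [50,24,-2,0,0],
    [50,30,-2,0,0],
    [50,36,-2,0,0],
  ],
)

```text
time: 2.65
position: [0.4691, -0.0314, 0.0196]
tool_rot: [3.131, 0.256, -0.002]
ft_force: [-2.3, -0.2, 1.6]
grip_width: 0.577
grip_force: 1.3
```

>>> arm_command(
  motion=[
    [50,5,0,0,0],
    [50,9,0,0,0],
    [50,13,0,0,0],
    [50,16,0,0,0],
    [50,18,0,0,0],
  ],
)

```text
time: 3.07
position: [0.4871, -0.0282, 0.0195]
tool_rot: [-3.131, -0.256, -0.001]
ft_force: [-1.8, 0.2, 1.5]
grip_width: 0.574
grip_force: 0.9
```

```bash
cat >> h.py <<'E'
def look(fn=None,crop=True):
    from bench import get_state,get_image,camera_params
    pose(get_state())
    p,d=get_image("top");c=camera_params("top");K,T=c["intrinsics"],c["extrinsics"]
    m=cv2.inRange(cv2.cvtColor(p,cv2.COLOR_RGB2HSV),*GREEN);m[:,310:]=0;m[:,:240]=0;m[:150]=0;m[260:]=0
    v,u=np.nonzero(m);z=d[v,u];P=np.c_[(u-K[0,2])/K[0,0]*z,(v-K[1,2])/K[1,1]*z,z]@T[:3,:3].T+T[:3,3]
    P=P*1000-PO;X=np.c_[P@PX,P@PY,P[:,2]]
    print("green n",len(u),"pad x/y/z pct2,50,98",np.percentile(X,[2,50,98],axis=0).round(1).tolist() if len(u) else "")
    if fn:
        p,_=get_image("scene");cv2.imwrite(fn,cv2.resize(p[130:310,170:410,::-1],(800,600)))
E
python3 -c "
from h import *;look()"
```

```text
t3.07 pad x -191.0 y 4.8 tip z 5.5 | yaw 9.35 tilt 0.02 w 0.57 F pad [-1.7  0.5  1.5]
green n 424 pad x/y/z pct2,50,98 [[-122.0, -49.6, 0.2], [-98.6, 6.7, 18.9], [-77.7, 65.9, 33.3]]
```

>>> arm_command(
  motion=[
    [50,2,0,0,0],
    [50,4,0,0,0],
    [50,5,0,0,0],
    [50,6,0,0,0],
    [50,6,0,0,0],
  ],
)

```text
time: 3.53
position: [0.4919, -0.0275, 0.0194]
tool_rot: [3.131, 0.256, -0.003]
ft_force: [-5.3, -1.0, 3.2]
grip_width: 0.576
grip_force: 2.2
```

```bash
python3 -c "
from h import *;look()"
```

```text
t3.53 pad x -186.2 y 4.8 tip z 5.4 | yaw 9.34 tilt 0.10 w 0.58 F pad [-5.4 -0.2  3.2]
green n 329 pad x/y/z pct2,50,98 [[-141.9, -50.2, 13.2], [-93.2, 6.5, 19.3], [-78.1, 65.1, 380.4]]
```

The board is butted against the pad: pad-frame force is -5.4 N and the motion has stalled. Now preload a little and raise.

>>> arm_command(
  motion=[
    [50,2,0,0,0],
    [50,4,0,0,0],
    [50,4.5,0,-3,0],
    [50,5,0,-6,0],
    [50,5,0,-10,0],
  ],
)

```text
time: 4.0
position: [0.4923, -0.0274, 0.0273]
tool_rot: [3.131, 0.255, -0.017]
ft_force: [-9.5, -1.4, -0.6]
grip_width: 0.575
grip_force: 4.9
```

```bash
python3 -c "
from h import *;look('pics/s2.png')"
```

```text
t4.00 pad x -185.7 y 4.8 tip z 13.3 | yaw 9.31 tilt 0.61 w 0.58 F pad [-9.6  0.2 -0.6]
green n 281 pad x/y/z pct2,50,98 [[-139.0, -50.1, 13.3], [-91.2, 6.5, 20.2], [-78.0, 64.9, 391.0]]
```

View pics/s2.png

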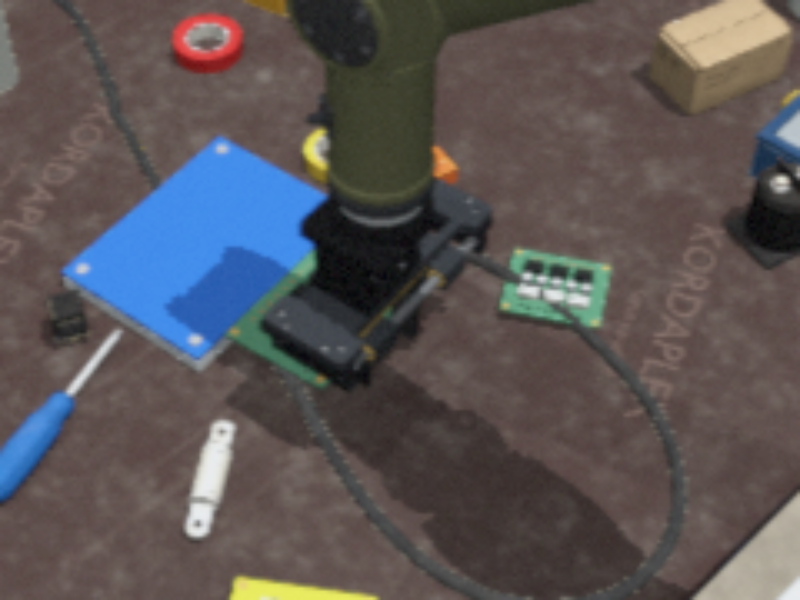

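```bash
cat >> h.py <<'E'
def tilt():
    from bench import get_state,get_image,camera_params
    pose(get_state())
    for n in("scene","top"):
        p,d=get_image(n);c=camera_params(n);K,T=c["intrinsics"],c["extrinsics"]
        m=cv2.inRange(cv2.cvtColor(p,cv2.COLOR_RGB2HSV),*GREEN);v,u=np.nonzero((m>0)&(d>0));z=d[v,u]
        P=(np.c_[(u-K[0,2])/K[0,0]*z,(v-K[1,2])/K[1,1]*z,z]@T[:3,:3].T+T[:3,3])*1000-PO
        X=np.c_[P@PX,P@PY,P[:,2]];X=X[(X[:,0]>-220)&(X[:,0]<80)&(abs(X[:,1]-5)<85)&(X[:,2]<150)]
        for _ in range(3):
            C=np.median(X,axis=0);nn=np.linalg.svd(X-X.mean(0),full_matrices=False)[2][2];e=(X-X.mean(0))@nn;X=X[abs(e)<max(4,2*e.std())]
        nn*=np.sign(nn[2]) or 1
        print(n,len(X),"normal",nn.round(2),"tilt %.0f"%np.degrees(np.arctan2(nn[0],nn[2])),"min/max",np.percentile(X,[1,99],axis=0).round(0).tolist())
E
python3 -c "
from h import *;tilt()"
```

```text
t4.10 pad x -185.7 y 4.8 tip z 13.7 | yaw 9.32 tilt 0.60 w 0.58 F pad [-10.6  -0.6  -0.4]
scene 188 normal [0.08 0.   1.  ] tilt 5 min/max [[-172.0, -34.0, 16.0], [-76.0, 71.0, 28.0]]
top 244 normal [ 0.12 -0.    0.99] tilt 7 min/max [[-107.0, -50.0, 15.0], [-77.0, 68.0, 26.0]]
```

Tilt is 5–7° and the near edge is rising with the fingers without slipping. I'll follow the arc.

>>> arm_command(
  motion=[
    [50,1,0,-4,0],
    [50,2.5,0,-8,0],
    [50,4,0,-12,0],
    [50,6,0,-16,0],
    [50,7,0,-18,0],
  ],
)

```text
time: 4.62
position: [0.4953, -0.0269, 0.0445]
tool_rot: [3.13, 0.254, -0.031]
ft_force: [-19.3, -3.8, 2.8]
grip_width: 0.576
grip_force: 9.8
```

```bash
python3 -c "
from h import *;tilt()"
```

```text
t4.62 pad x -182.8 y 4.8 tip z 30.5 | yaw 9.29 tilt 1.13 w 0.58 F pad [-19.7  -0.7   2.8]
scene 154 normal [ 0.25 -0.01  0.97] tilt 14 min/max [[-167.0, -26.0, 18.0], [-77.0, 71.0, 43.0]]
top 160 normal [ 0.45 -0.    0.89] tilt 27 min/max [[-96.0, -48.0, 16.0], [-78.0, 66.0, 30.0]]
```

>>> arm_command(
  motion=[
    [50,-1.5,0,-2,0],
    [50,-1.5,0,-5,0],
    [50,-0.5,0,-8,0],
    [50,0.5,0,-11,0],
    [50,1.5,0,-14,0],
  ],
)

```text
time: 5.13
position: [0.4999, -0.0262, 0.0595]
tool_rot: [3.131, 0.255, -0.02]
ft_force: [-13.2, -2.7, 4.9]
grip_width: 0.572
grip_force: 6.8
```

```bash
python3 -c "
from h import *;tilt()"
```

```text
t5.13 pad x -178.1 y 4.8 tip z 45.5 | yaw 9.31 tilt 0.74 w 0.57 F pad [-13.4  -0.5   4.9]
scene 144 normal [0.4  0.01 0.92] tilt 24 min/max [[-160.0, 35.0, 20.0], [-77.0, 70.0, 57.0]]
top 97 normal [ 0.72 -0.    0.7 ] tilt 46 min/max [[-92.0, -42.0, 15.0], [-77.0, 54.0, 36.0]]
```

>>> arm_command(
  motion=[
    [50,1,0,-4,0],
    [50,4,0,-9,0],
    [50,7,0,-13,0],
    [50,10,0,-16,0],
    [50,13,0,-18,0],
  ],
)

```text
time: 5.65
position: [0.5106, -0.0245, 0.0781]
tool_rot: [3.129, 0.255, -0.029]
ft_force: [-25.3, -2.7, 15.8]
grip_width: 0.576
grip_force: 12.9
```

```bash
python3 -c "
from h import *;tilt()"
```

```text
t5.65 pad x -167.2 y 4.7 tip z 64.1 | yaw 9.30 tilt 1.08 w 0.58 F pad [-25.4   1.4  15.8]
scene 101 normal [0.59 0.01 0.8 ] tilt 36 min/max [[-153.0, 45.0, 22.0], [-79.0, 71.0, 76.0]]
  return _methods._mean(a, axis=axis, dtype=dtype,
  ret = um.true_divide(
h.py:45: RuntimeWarning: Mean of empty slice.
  C=np.median(X,axis=0);nn=np.linalg.svd(X-X.mean(0),full_matrices=False)[2][2];e=(X-X.mean(0))@nn;X=X[abs(e)<max(4,2*e.std())]
Traceback (most recent call last):
  File "h.py", line 45, in tilt
    C=np.median(X,axis=0);nn=np.linalg.svd(X-X.mean(0),full_matrices=False)[2][2];e=(X-X.mean(0))@nn;X=X[abs(e)<max(4,2*e.std())]
                             ~~~~~~~~~~~~~~~~~~~~~~~~~~~~~~~~~~~~~~~~~~~~~~~~~^^^
IndexError: index 2 is out of bounds for axis 0 with size 0
```

>>> arm_command(
  motion=[
    [50,-4,0,-3,0],
    [50,-2,0,-8,0],
    [50,1,0,-13,0],
    [50,5,0,-17,0],
    [50,9,0,-21,0],
  ],
)

```text
time: 6.17
position: [0.5293, -0.0214, 0.1016]
tool_rot: [3.131, 0.256, 0.004]
ft_force: [-0.2, 0.6, -0.6]
grip_width: 0.58
grip_force: 0.0
```

```bash
sed -i 's/("scene","top"):/("scene",):/' h.py; python3 -c "
from h import *;tilt();look('pics/s3.png')"
```

```text
t6.17 pad x -148.3 y 4.7 tip z 87.6 | yaw 9.35 tilt 0.15 w 0.58 F pad [-0.1  0.6 -0.6]
scene 570 normal [-0. -0.  1.] tilt -0 min/max [[-182.0, -50.0, 15.0], [-85.0, 69.0, 22.0]]
t6.22 pad x -147.2 y 4.7 tip z 88.4 | yaw 9.36 tilt 0.25 w 0.58 F pad [ 1.8 -0.5  0.2]
green n 0 pad x/y/z pct2,50,98
```

View pics/s3.png

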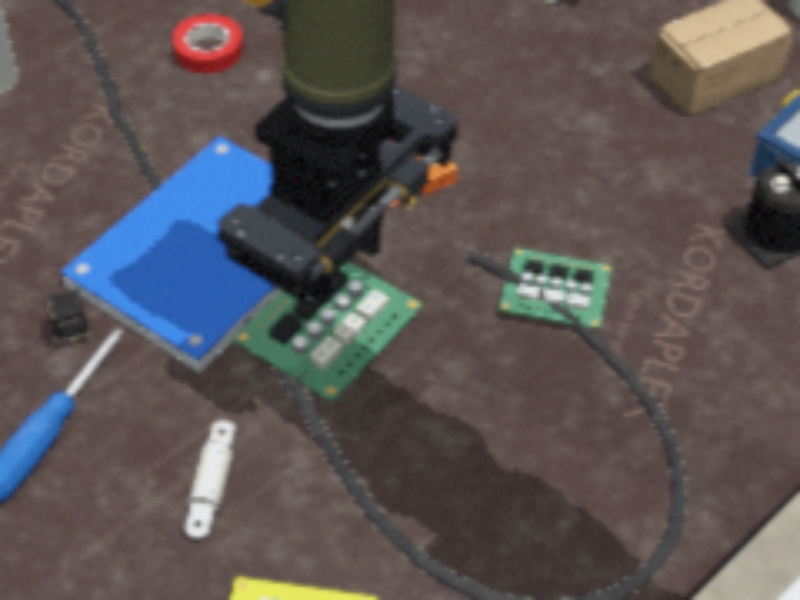

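The fingers lost the edge when I relaxed the push, and the board fell back flat and square (crop (330,325), far edge about -85 in the pad frame). I'll go back behind it and retry, holding the push this time.

>>> arm_command(
  motion=[
    [50,-40,0,-10,0],
    [50,-68,0,-10,0],
    [50,-68,0,20,0],
    [50,-68,0,60,0],
    [50,-68,0,84,0],
  ],
)

```text
time: 6.73
position: [0.4591, -0.0333, 0.0146]
tool_rot: [3.13, 0.255, -0.001]
ft_force: [-1.0, -0.3, -1.1]
grip_width: 0.577
grip_force: 0.0
```

```bash
python3 -c "
from h import *;from bench import *
todo(get_state(),-195,5,3);tilt()"
```

```text
t6.73 pad x -219.5 y 4.3 tip z 0.6 | yaw 9.31 tilt 0.08 w 0.58 F pad [-1.1 -0.1 -1.1]
tool shift [24.5 -0.7 -2.4] world goal [483. -29.  17.]
t6.73 pad x -219.5 y 4.3 tip z 0.6 | yaw 9.31 tilt 0.08 w 0.58 F pad [-1.1 -0.1 -1.1]
scene 297 normal [0.01 0.   1.  ] tilt 0 min/max [[-166.0, -44.0, 15.0], [-84.0, 70.0, 23.0]]
```

>>> arm_command(
  motion=[
    [50,10,0,-2,0],
    [50,18,0,-2,0],
    [50,23,0,-2,0],
    [50,27,0,-2,0],
    [50,30,0,-2,0],
  ],
)

```text
time: 7.2
position: [0.4897, -0.0278, 0.0183]
tool_rot: [3.131, 0.256, -0.003]
ft_force: [-3.5, 0.0, 2.1]
grip_width: 0.575
grip_force: 1.4
```

>>> arm_command(
  motion=[
    [50,2,0,0,0],
    [50,4,0,0,0],
    [50,5.5,0,0,0],
    [50,6,0,0,0],
    [50,6,0,0,0],
  ],
)

```text
time: 7.62
position: [0.492, -0.0274, 0.0178]
tool_rot: [3.13, 0.255, -0.014]
ft_force: [-10.8, -0.7, 8.8]
grip_width: 0.575
grip_force: 5.4
```

```bash
python3 -c "
from h import *;tilt()"
```

```text
t7.62 pad x -186.0 y 4.8 tip z 3.8 | yaw 9.32 tilt 0.50 w 0.58 F pad [-10.8   1.1   8.8]
scene 192 normal [0.01 0.01 1.  ] tilt 0 min/max [[-173.0, -33.0, 15.0], [-76.0, 70.0, 23.0]]
```

>>> arm_command(
  motion=[
    [50,0.5,0,-4,0],
    [50,1,0,-8,0],
    [50,1.5,0,-12,0],
    [50,2,0,-16,0],
    [50,3,0,-20,0],
  ],
)

```text
time: 8.08
position: [0.4935, -0.0271, 0.0366]
tool_rot: [3.131, 0.255, -0.018]
ft_force: [-11.5, -1.5, -0.0]
grip_width: 0.569
grip_force: 5.1
```

>>> arm_command(
  motion=[
    [50,1,0,-4,0],
    [50,2,0,-8,0],
    [50,3,0,-12,0],
    [50,4,0,-16,0],
    [50,6,0,-20,0],
  ],
)

```text
time: 8.5
position: [0.4991, -0.0262, 0.0567]
tool_rot: [3.131, 0.255, -0.019]
ft_force: [-12.6, -2.0, 3.8]
grip_width: 0.576
grip_force: 6.2
```

```bash
python3 -c "
from h import *;tilt()"
```

```text
t8.50 pad x -178.8 y 4.9 tip z 42.7 | yaw 9.31 tilt 0.70 w 0.58 F pad [-12.7   0.    3.8]
scene 134 normal [ 0.39 -0.    0.92] tilt 23 min/max [[-165.0, 40.0, 19.0], [-78.0, 70.0, 57.0]]
```

>>> arm_command(
  motion=[
    [50,1,0,-4,0],
    [50,2.5,0,-8,0],
    [50,4.5,0,-12,0],
    [50,7,0,-16,0],
    [50,9,0,-19,0],
  ],
)

```text
time: 8.97
position: [0.5107, -0.0244, 0.0768]
tool_rot: [3.131, 0.255, -0.01]
ft_force: [-1.7, -0.5, -0.3]
grip_width: 0.575
grip_force: 0.1
```

```bash
python3 -c "
from h import *;tilt()"
```

```text
t8.97 pad x -167.1 y 4.8 tip z 62.8 | yaw 9.32 tilt 0.38 w 0.58 F pad [-1.8 -0.2 -0.3]
scene 89 normal [0.62 0.07 0.78] tilt 39 min/max [[-147.0, 40.0, 15.0], [-80.0, 71.0, 70.0]]
```

>>> arm_command(
  motion=[
    [50,3,0,0,0],
    [50,6,0,-1,0],
    [50,9,0,-3,0],
    [50,12,0,-5,0],
    [50,15,0,-7,0],
  ],
)

```text
time: 9.43
position: [0.5223, -0.0225, 0.0836]
tool_rot: [3.129, 0.255, -0.023]
ft_force: [-5.2, -0.9, 3.8]
grip_width: 0.572
grip_force: 2.5
```

```bash
python3 -c "
from h import *;tilt()"
```

```text
t9.43 pad x -155.4 y 4.7 tip z 69.6 | yaw 9.31 tilt 0.84 w 0.57 F pad [-5.3 -0.1  3.8]
scene 59 normal [0.74 0.01 0.67] tilt 48 min/max [[-140.0, -39.0, 12.0], [-82.0, 70.0, 75.0]]
```

>>> arm_command(
  motion=[
    [50,3,0,-2,0],
    [50,7,0,-4,0],
    [50,11,0,-6,0],
    [50,15,0,-8,0],
    [50,19,0,-9,0],
  ],
)

```text
time: 9.9
position: [0.5485, -0.0182, 0.094]
tool_rot: [-3.131, -0.256, -0.002]
ft_force: [-0.1, -0.3, 0.6]
grip_width: 0.572
grip_force: 0.4
```

```bash
python3 -c "
from h import *;tilt()"
```

```text
t9.90 pad x -128.9 y 4.7 tip z 80.0 | yaw 9.34 tilt 0.08 w 0.57 F pad [-0.1 -0.2  0.6]
scene 22 normal [ 0.92 -0.08  0.39] tilt 67 min/max [[-115.0, 58.0, 12.0], [-82.0, 70.0, 93.0]]
```

>>> arm_command(
  motion=[
    [50,4,0,-1,0],
    [50,8,0,-2,0],
    [50,12,0,-3,0],
    [50,16,0,-4,0],
    [50,20,0,-4,0],
  ],
)

```text
time: 10.37
position: [0.5677, -0.015, 0.0977]
tool_rot: [3.131, 0.256, 0.001]
ft_force: [-0.2, 0.3, -0.0]
grip_width: 0.571
grip_force: 0.1
```

```bash
python3 -c "
from h import *;from bench import *
pose(get_state());p,d=get_image('scene');cv2.imwrite('pics/s4.png',cv2.resize(p[130:310,170:410,::-1],(800,600)))"
```

```text
t10.37 pad x -109.4 y 4.8 tip z 83.7 | yaw 9.34 tilt 0.03 w 0.57 F pad [-0.2  0.3 -0. ]
```

View pics/s4.png

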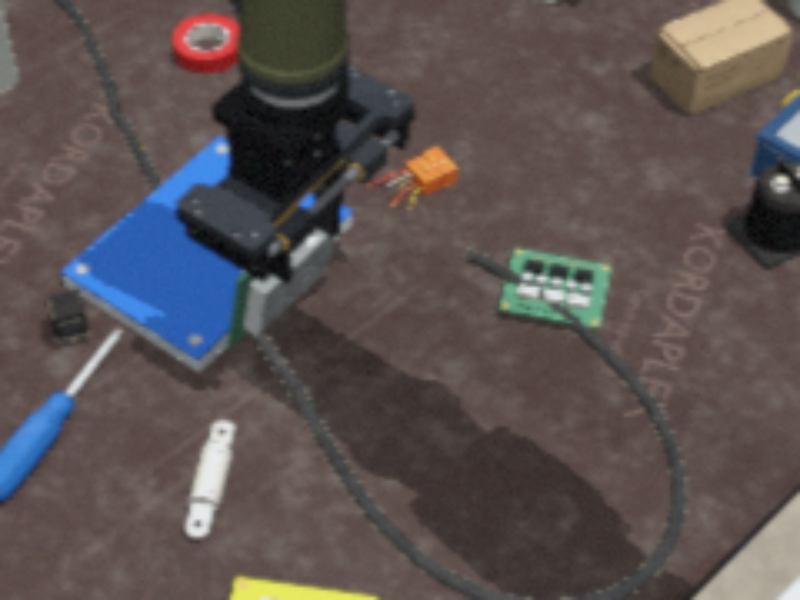

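The board stands almost upright on its far edge at the pad, metal side toward the robot (crop (285,285)). I'll push it over.

>>> arm_command(
  motion=[
    [50,5,0,0,0],
    [50,10,0,0,0],
    [50,15,0,0,0],
    [50,20,0,0,0],
    [50,25,0,1,0],
  ],
)

```text
time: 10.83
position: [0.5922, -0.011, 0.0972]
tool_rot: [3.131, 0.256, -0.001]
ft_force: [-5.8, -0.7, 17.1]
grip_width: 0.574
grip_force: 8.9
```

>>> arm_command(
  motion=[
    [50,5,0,1,0],
    [50,10,0,2,0],
    [50,15,0,3,0],
    [50,20,0,4,0],
    [50,24,0,5,0],
  ],
)

```text
time: 11.25
position: [0.623, -0.006, 0.0989]
tool_rot: [3.13, 0.256, 0.026]
ft_force: [3.3, 0.2, 23.3]
grip_width: 0.572
grip_force: 11.9
```

```bash
python3 -c "
from h import *;from bench import *
pose(get_state());p,d=get_image('scene');cv2.imwrite('pics/s5.png',cv2.resize(p[130:310,170:410,::-1],(800,600)))"
```

```text
t11.25 pad x -53.3 y 4.8 tip z 84.9 | yaw 9.35 tilt 0.93 w 0.57 F pad [ 3.3 -0.4 23.3]
```

View pics/s5.png

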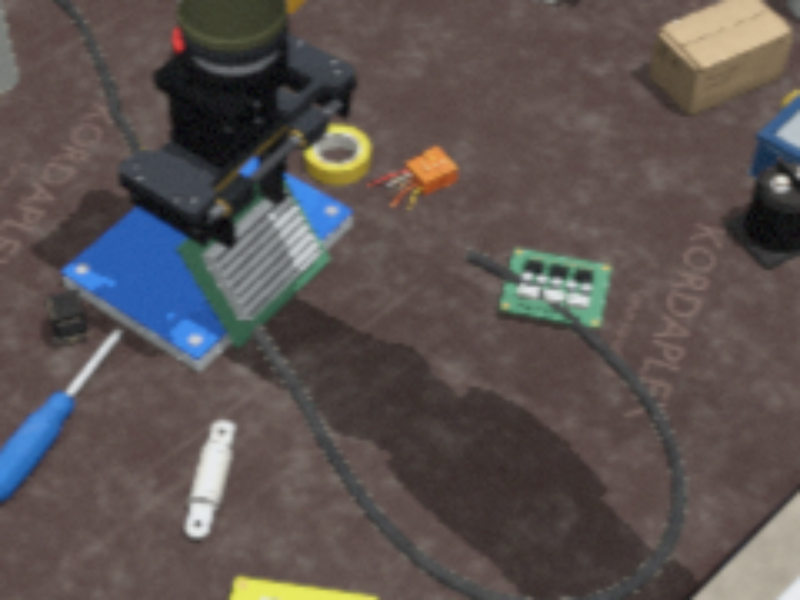

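The board leans about 30° past upright over the pad and the fingertips are pressing down on it. I'll carry on forward, a little higher.

>>> arm_command(
  motion=[
    [50,5,0,-4,0],
    [50,11,0,-4,0],
    [50,17,0,-2,0],
    [50,23,0,0,0],
    [50,29,0,2,0],
  ],
)

```text
time: 11.72
position: [0.6473, -0.002, 0.0913]
tool_rot: [3.131, 0.256, 0.01]
ft_force: [2.7, 0.5, 2.9]
grip_width: 0.578
grip_force: 1.7
```

```bash
python3 -c "
from h import *;from bench import *
pose(get_state());p,d=get_image('scene');cv2.imwrite('pics/s6.png',cv2.resize(p[130:310,170:410,::-1],(800,600)))"
```

```text
t11.72 pad x -28.8 y 4.8 tip z 77.3 | yaw 9.34 tilt 0.35 w 0.58 F pad [2.7 0.  2.9]
```

View pics/s6.png

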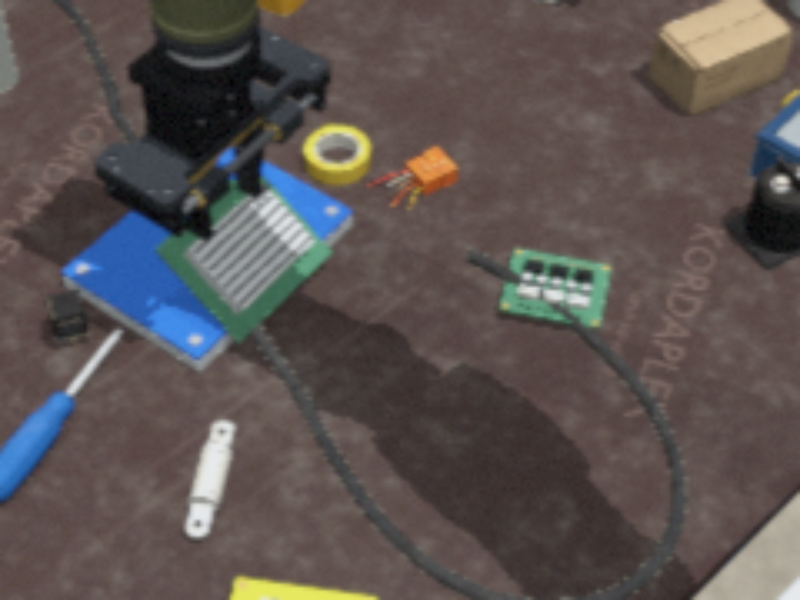

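It's leaning further over the pad. Continue forward and down.

>>> arm_command(
  motion=[
    [50,6,0,3,0],
    [50,12,0,6,0],
    [50,18,0,10,0],
    [50,24,0,14,0],
    [50,29,0,18,0],
  ],
)

```text
time: 12.18
position: [0.6728, 0.0023, 0.0704]
tool_rot: [-3.131, -0.256, 0.002]
ft_force: [0.1, 0.7, 0.0]
grip_width: 0.574
grip_force: 0.0
```

```bash
python3 -c "
from h import *;from bench import *
pose(get_state());p,d=get_image('scene');cv2.imwrite('pics/s7.png',cv2.resize(p[130:310,170:410,::-1],(800,600)))"
```

```text
t12.18 pad x -2.9 y 4.9 tip z 56.4 | yaw 9.35 tilt 0.07 w 0.57 F pad [0.3 0.7 0. ]
```

View pics/s7.png

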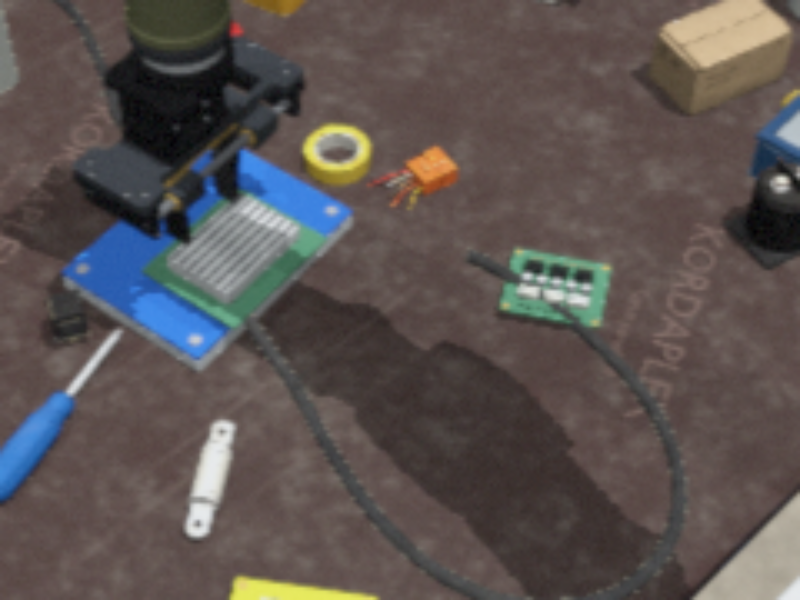

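The board has fallen over and lies metal side up on the pad (crop (235,250)). I'll retreat upward and verify.

>>> arm_command(
  motion=[
    [50,0,0,-40,0],
    [50,0,0,-80,0],
    [50,0,0,-120,0],
    [50,0,0,-160,0],
    [50,0,0,-160,0],
  ],
)

```text
time: 12.65
position: [0.6767, 0.0033, 0.2413]
tool_rot: [3.13, 0.256, 0.022]
ft_force: [0.9, 0.1, 0.6]
grip_width: 0.572
grip_force: 0.0
```

```bash
python3 - <<'E'
from h import *;from bench import *
pose(get_state())
p,d=get_image("scene");c=camera_params("scene");K,T=c["intrinsics"],c["extrinsics"]
v,u=np.mgrid[180:260,200:280].reshape(2,-1);z=d[v,u]
P=(np.c_[(u-K[0,2])/K[0,0]*z,(v-K[1,2])/K[1,1]*z,z]@T[:3,:3].T+T[:3,3])*1000-PO
X=np.c_[P@PX,P@PY,P[:,2]];X=X[(X[:,2]>44)&(X[:,2]<60)&(abs(X[:,0])<90)]
(cx,cy),wh,t=cv2.minAreaRect(X[:,:2].astype(np.float32))
n=np.linalg.svd(X-X.mean(0),full_matrices=False)[2][2]
print(len(X),"plate centre",cx,cy,"size",wh,"ang",t,"z",np.median(X[:,2]),"level deg",np.degrees(np.arccos(abs(n[2]))))
E
```

```text
t12.65 pad x 1.1 y 5.3 tip z 227.3 | yaw 9.34 tilt 0.82 w 0.57 F pad [ 0.9 -0.1  0.6]
622 plate centre -35.01141357421875 10.279579162597656 size (94.47197723388672, 67.79696655273438) ang 89.12342834472656 z 48.673053660336805 level deg 0.3092800875243074
```

The plate measures 94×68 mm, at x -35 mm, y 10 mm and z 49 mm in the pad frame. It is level within 0.3° and square within 1°, so I'm handing in.

```bash
python3 -c "
from bench import *
print(close_job())"
```

```text
the job is handed in; nothing more can be done
None
```

I turned the green board over onto the blue pad (second tipping attempt; on the first it slipped and fell back flat). It lies metal side up, level within 0.3° and square within 1° by the last image, and the job is handed in with no verdict returned.

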